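Make up the return carton and pack the ink cartridge

TASK

Fold all four walls of the flat cardboard carton upright so that it makes an open box, and then pick up the black ink cartridge and set it down gently inside, the same way up as it is now, flat on the carton's floor with all four walls still upright. Leave the other things on the table as they are.

Things in the scene. Friction and masses are not known exactly. Their poses are not given: they have to be found in the camera images.
- carton: brown cardboard carton blank, fixed on a dark rubber mat (220 x 210 x 3 mm) that does not slide. Origin: on the table under the centre of its floor; x points away from the robot to within 0.4 rad, z up. Floor 124 mm in x, 112 mm in y, its top 6 mm above the table. The walls hinge on its edges at that height, 62 mm (near -x, far +x) and 56 mm (left +y, right -y) from the origin.
- wall_near (a joint): the carton's near wall, a cardboard flap 111 mm long, 42 mm high, 3 mm thick, hinged on the -x edge of the floor; 0 = flat, pointing outwards, 1.57 = upright (inner face in line with the floor's edge), 1.66 = its stop. It starts partly raised (0.45 to 0.8); the stiff crease (0.04 N m) leaves it wherever it is put. The walls do not touch one another.
- wall_far (a joint): the carton's far wall, a cardboard flap 111 mm long, 42 mm high, 3 mm thick, hinged on the +x edge of the floor; 0 = flat, pointing outwards, 1.57 = upright (inner face in line with the floor's edge), 1.66 = its stop. It starts partly raised (0.45 to 0.8); the stiff crease (0.04 N m) leaves it wherever it is put. The walls do not touch one another.
- wall_left (a joint): the carton's left wall, a cardboard flap 123 mm long, 42 mm high, 3 mm thick, hinged on the +y edge of the floor; 0 = flat, pointing outwards, 1.57 = upright (inner face in line with the floor's edge), 1.66 = its stop. It starts partly raised (0.45 to 0.8); the stiff crease (0.04 N m) leaves it wherever it is put. The walls do not touch one another.
- wall_right (a joint): the carton's right wall, a cardboard flap 123 mm long, 42 mm high, 3 mm thick, hinged on the -y edge of the floor; 0 = flat, pointing outwards, 1.57 = upright (inner face in line with the floor's edge), 1.66 = its stop. It starts partly raised (0.45 to 0.8); the stiff crease (0.04 N m) leaves it wherever it is put. The walls do not touch one another.
- cartridge_center (a point): the ink cartridge, a black plastic block 96 mm long (its x), 36 mm wide (its y) and 40 mm high (its z, up), 90 to 180 g, white paper labels on its long sides, a grey panel and brass spot on top; this point is its centre, 20 mm above its underside. It stands on the table to the robot's left, beside the tape and the jar.
- tape: bystander: a roll of clear tape lying flat, 60 mm across, 24 mm high; origin under its centre
- jar: bystander: a small jar, 42 mm across, 55 mm high; origin under its centre
- stapler: bystander: a desk stapler, 130 x 36 x 52 mm; origin under its centre, x along its length
- pencup: bystander: an empty grey pen cup, 72 mm across, 90 mm high; origin under its centre
- punch: bystander: a hole punch, 100 x 120 x 55 mm; origin under its centre
- brush: bystander: a flat dusting brush with a wooden back, 160 x 22 x 22 mm; origin under its centre, x along its length

How it is judged:
By the outcome, as a careful person would: the job done as asked, in the order asked, and still so for the second after the job is handed in, with the robot touching nothing.
It also fails if it takes over 72 s, if anything falls off the work surface, if the arm or the gripper's body presses on something with over 40 N, if the wrist force passes 120 N, or if a joint passes its speed limit or range.

ROBOT

A 7-joint arm with a two-finger parallel gripper is mounted at the origin on the work surface. World frame = base frame: x ahead of the robot, y to its left, z up, the work surface at z = 0. Lengths are in m, angles in rad, forces in N, time in s.
With the tool pointing down it reaches from about 0.425 to 0.925 m from the base axis. Payload 6.8 kg.
Tool frame: the origin (TCP) lies between the finger pads; the fingertips stand 14 mm ahead of it and the grasp point (between the pads) lies 5 mm behind it; z points along the fingers, y is the line along which they close (so a half turn about z gives the same grasp; the last joint's range is limited). The gripper opens to 85 mm and grips with 20 to 120 N. Pads are 22 mm wide; open, the fingers measure 114 mm over their backs; the gripper's body (76 mm by 85 mm) begins 54 mm behind the grasp point. The pads swing forward as they close: fully open they stand 13 mm farther back than shut.
Start: joints at [-1.216, 0.477, 0.022, 1.555, -0.011, 1.109, -0.083], TCP at [0.301, 0.604, 0.245] pointing down, gripper open.
Joint ranges: [-2.96, 2.96], [-0.34, 2.1], [-1.41, 1.46], [0.24, 2.44], [-1.37, 4.51], [0.17, 1.92], [-2.96, 2.96]. Speed limits (rad/s): [2.39, 2.39, 3.14, 3.14, 3.14, 3.14, 3.14].

INTERFACE

Orientations are given as a 3x3 rotation matrix whose columns are the frame's x, y, z axes.
In Python, from plant import read_state, get_image, hand_in, search_frame, outline_of, spot_point gives the robot as it stands.
- The arm moves only by the tool servo_tool, never from a script. Its argument "plan" is a list of rows, each a list of 7 numbers: the shift along the tool's x, y, z as a fraction of full scale, then the turn, a rotation vector about the tool's x, y, z as a fraction of full scale, then the opening, from 0 (shut) to 1 (fully open). A call has 1 to 20 rows; each row is the pose to reach, as a shift and turn from the pose commanded when the call began, along the tool's axes at that moment, turning the shorter way round; what a row does not reach only later rows make up. Full scale, the value 1, is 300 mm for a shift and 2 pi rad for a turn. A row lasts 1/8 s, in which the tool goes at most 62.5 mm and 10.7 degrees, less where a joint would pass 70% of its speed; a pose out of reach is approached as far as the arm can. A call with a number of a shift or a turn outside -1 to 1 is refused whole. A call with a gripper value outside its range is refused whole. The fingers move at their own pace and stop on an object; the grip force is fixed at half the most. Time passes only in rows, so rows that repeat a pose let the fingers close. It gives the time, the measured TCP pose, the force, the opening and the grip force at its end, in the units of the state.
- read_state(): the state, without advancing time (a new reading comes with each control period).
- get_image(name): name is "side" or "top"; returns a dict with "color" (420x560x3 uint8, red, green, blue), "depth" (420x560 float32, m along the optical axis (not along the pixel's ray), 0 where there is no reading), "fx", "fy", "cx", "cy" (pixels), "cam_to_world" (4x4, takes a point from camera to world coordinates). Camera axes: x right, y up, looking along -z (the intrinsics and any distortion apply to the point x, -y, -z); pixel columns grow to the right and rows downward; lengths in m; the calibration is good to about 2 mm. A picture is of the moment at which its call begins.
- hand_in(): hands the job in; it is judged then, once.
Trained networks look in a picture, given as the dict that the camera call returned (one of the last four; its "shot" number tells which), for a name from the list of things; names that differ only in an ending like _2 or _b are one class to them, and where a whole thing is asked for, a point or a joint stands for the part that bears it (a point fixed in the world has none). Each returns a list of dicts, best first, with "score" (0 to 1); they miss things now and then, are a little off and sometimes report something else, mostly with a low value. They report only what shows in the picture. A call takes as long as a camera call.
- search_frame(picture, target): "point" ([x, y, z] in m, in world coordinates, good to about 4 mm: the middle of the surface that is visible of it).
- outline_of(picture, target): "region" (420x560 bool, what is visible of it).
- spot_point(picture, target): "point" ([x, y, z] in m, in world coordinates, good to about 4 mm: a listed point, or the origin of a listed thing).
The state is a dict: "time_s": time; "joints": joint angles; "qvel": joint speeds; "joint_torque": joint torques, N m; "position": TCP position; "orientation": TCP orientation; "force": force on the tool from outside, world axes, zero at the start; "moment": the same for the moment, N m; "gripper_width": finger opening in m; "gripper_force": force on a finger pad.
Only numpy, scipy, OpenCV 4.12 (cv2) and the standard library are available. Lean on these libraries where they do the work, as an engineer would, in place of code of your own. Each camera call takes 0.05 s, during which the arm holds its last target. There are 200 camera calls.

## Working session

There is one attempt and no reset: what is moved stays moved. The work goes in short steps, Python scripts to look and compute and a tool call to move; the robot and the scene stay as the last step left them, time stands still between calls to the robot, and variables do not carry over. Pictures are saved under pics/ and viewed, at most 10 in all, crops included, and the job is handed in when it is done.

Besides the shell and the picture viewer there is one more tool, called after "Request:" as name([rows], argument=value, ...), one row to a line, values as JSON. servo_tool: Moves the arm, as the interface text tells. Its arguments: {"type":"object","properties":{"plan":{"type":"array"}},"required":["plan"]}

```bash
mkdir -p pics; ls
python3 - <<'E'
from plant import *
import cv2,numpy as np
np.set_printoptions(precision=4,suppress=True)
s=read_state();print(s['time_s'],s['position'],s['orientation'],s['gripper_width'])
ims=[]
for n in('top','side'):
    p=get_image(n);ims.append(p['color'][...,::-1]);np.savez('pics/'+n+'0.npz',**{k:v for k,v in p.items()})
    for t in('carton','cartridge_center','tape','jar','stapler','pencup','punch','brush'):
        print(n,t,[(np.round(d['point'],4),round(d['score'],2)) for d in spot_point(p,t)[:2]])
cv2.imwrite('pics/top0.png',ims[0]);cv2.imwrite('pics/side0.png',ims[1])
E
```

```text
pics
0.0 [0.3012 0.6035 0.2444] [[-0.8948  0.4465 -0.0006]
 [ 0.4465  0.8948 -0.0017]
 [-0.0002 -0.0018 -1.    ]] 0.08503281786314862
top carton [(array([ 0.5574, -0.1287,  0.0007]), 0.83), (array([ 0.6088, -0.4395, -0.0008]), 0.16)]
top cartridge_center [(array([0.6175, 0.235 , 0.0221]), 0.78)]
top tape [(array([0.4564, 0.2592, 0.001 ]), 0.56)]
top jar [(array([ 0.5296,  0.386 , -0.0019]), 0.86), (array([0.6171, 0.2358, 0.0206]), 0.72)]
top stapler [(array([0.7648, 0.13  , 0.0006]), 0.8)]
top pencup []
top punch [(array([ 0.4275, -0.5207,  0.0022]), 0.83)]
top brush [(array([ 0.6063, -0.4406,  0.0002]), 0.72)]
side carton [(array([ 0.5529, -0.1236, -0.0043]), 0.93)]
side cartridge_center [(array([0.6146, 0.2345, 0.0203]), 0.8)]
side tape [(array([0.4584, 0.2602, 0.0001]), 0.92)]
side jar [(array([ 0.5325,  0.3935, -0.0018]), 0.94)]
side stapler [(array([0.7639, 0.1348, 0.0051]), 0.97), (array([ 0.6585,  0.4025, -0.0001]), 0.71)]
side pencup [(array([0.6605, 0.4008, 0.0002]), 0.88)]
side punch [(array([ 0.4243, -0.5187,  0.002 ]), 0.72)]
side brush [(array([ 0.6056, -0.4436,  0.0035]), 0.73)]
```

View pics/top0.png

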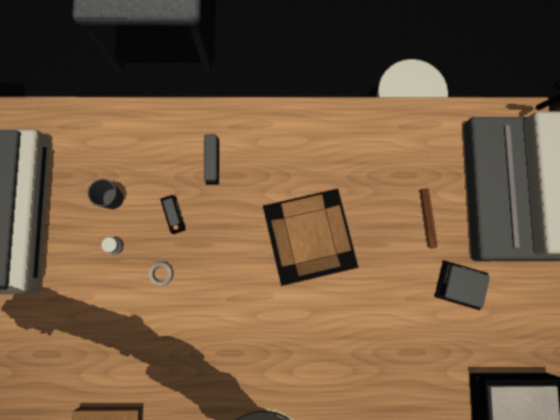

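View pics/side0.png

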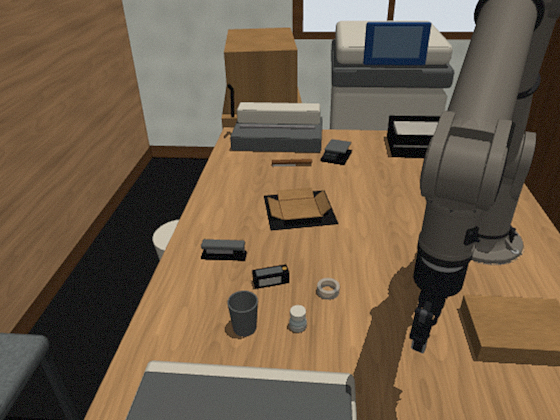

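The top view shows the carton at about (310,237) on its mat, turned a little. The cartridge is at (173,214), and the tape, jar, pencup and stapler all stand clear of it. Next I measure the yaws and wall angles.

```bash
cat > h.py <<'E'
from plant import *
import cv2,numpy as np
np.set_printoptions(precision=4,suppress=True)
def cloud(p):
    v,u=np.mgrid[:420,:560];d=p['depth']
    X=np.stack([(u-p['cx'])/p['fx']*d,-(v-p['cy'])/p['fy']*d,-d,np.ones_like(d)],-1)
    return (X@p['cam_to_world'].T)[...,:3]
def rect(P):
    c,(w,h),a=cv2.minAreaRect((P[:,:2]*1000).astype(np.float32)); return np.array(c)/1000,w,h,a
def frame(c,yaw): 
    R=np.array([[np.cos(yaw),-np.sin(yaw),0],[np.sin(yaw),np.cos(yaw),0],[0,0,1]]);return R,np.r_[c,0]
E
python3 - <<'E'
from h import *
for n in('top','side'):
    p=get_image(n);W=cloud(p);ok=p['depth']>0
    print(n,'cam',p['cam_to_world'][:3,3],p['fx'])
    m=outline_of(p,'cartridge_center')[0]['region']&ok
    P=W[m];print('cart n',len(P),'zrange',np.percentile(P[:,2],[2,50,90,98]))
    T=P[P[:,2]>.033];print('top rect',rect(T),T.mean(0))
    for t in('carton','wall_near'):
        o=outline_of(p,t);print(t,len(o),[ (round(x['score'],2),x['region'].sum()) for x in o])
    box=(abs(W[...,0]-.557)<.18)&(abs(W[...,1]+.128)<.18)&ok&(W[...,2]<.08)
    g=p['color'].astype(int)
    dark=box&(g.max(-1)<45);print('mat',rect(W[dark]),dark.sum(),np.median(W[dark][:,2]))
    np.savez('pics/c%s.npz'%n,W=W[box],c=g[box])
    print('table z',np.median(W[box][:,2]))
E
```

```text
top cam [ 0.415  -0.037   1.3274] 500.3997539430476
cart n 587 zrange [0.004  0.0397 0.0434 0.0452]
top rect (array([0.6139, 0.2343]), 95.96582794189453, 36.55837631225586, 17.90807342529297) [0.6127 0.2335 0.0402]
carton 1 [(0.73, np.int64(6531))]
wall_near 2 [(0.56, np.int64(533)), (0.48, np.int64(1910))]
mat (array([ 0.5584, -0.126 ]), 213.97891235351562, 204.3295440673828, 13.09817886352539) 1413 0.0030520125777653284
table z 0.0017337462826780836
side cam [0.4909 1.1636 0.8569] 458.2432964655432
cart n 701 zrange [-0.0013  0.0323  0.0388  0.0403]
top rect (array([0.6166, 0.2383]), 93.61588287353516, 41.57786560058594, 17.637062072753906) [0.6163 0.241  0.0372]
carton 1 [(0.97, np.int64(2455))]
wall_near 3 [(0.79, np.int64(237)), (0.49, np.int64(1184)), (0.28, np.int64(239))]
mat (array([ 0.5595, -0.1228]), 217.97198486328125, 211.7364501953125, 12.66749095916748) 775 -0.00012600743583246476
table z -0.0016287647547094664
```

```bash
cat >> h.py <<'E'
C=np.array([.559,-.125]);YAW=np.radians(13.0)
R,O=frame(C,YAW)
def rel(s=None):
    "carton-frame TCP position (mm) and tool yaw error (deg, tool y vs carton y)"
    s=s or read_state();q=R.T@(np.array(s['position'])-O);o=np.array(s['orientation'])
    return q*1000,np.degrees(np.arctan2(o[1,1],o[0,1]))-90-np.degrees(YAW)
def cmd(target_mm):
    s=read_state();d=R@(np.array(target_mm)/1000)+O-np.array(s['position'])
    return np.array(s['orientation']).T@d/.3
E
python3 - <<'E'
from h import *
for n in('top','side'):
    z=np.load('pics/c%s.npz'%n);P=(z['W']-O)@R*1000;c=z['c']
    br=(c[:,0]>c[:,2]+15)&(P[:,2]>3)
    for nm,a,s,h in(('near',0,-1,62),('far',0,1,62),('left',1,1,56),('right',1,-1,56)):
        m=br&(s*P[:,a]>h+4)&(s*P[:,a]<h+42)&(abs(P[:,1-a])<45)
        if m.sum()>5:
            q=P[m];k=np.polyfit(s*q[:,a],q[:,2],1);print(n,nm,m.sum(),'ang %.2f'%np.arctan(k[0]),'z@hinge %.1f'%np.polyval(k,h),'max out %.1f'%np.percentile(s*q[:,a],97),'zmax %.1f'%np.percentile(q[:,2],97),'mid %.1f'%((q[:,1-a].min()+q[:,1-a].max())/2))
print(rel(),'left start',cmd([0,125,80]),)
E
```

```text
top near 410 ang 0.65 z@hinge 6.7 max out 96.6 zmax 35.8 mid 0.3
top far 444 ang 0.36 z@hinge 9.7 max out 99.1 zmax 27.2 mid -0.0
top left 408 ang 0.45 z@hinge 10.6 max out 90.9 zmax 32.3 mid -0.2
top right 483 ang 0.51 z@hinge 5.6 max out 94.1 zmax 28.3 mid 0.0
side near 154 ang 0.74 z@hinge 3.1 max out 93.4 zmax 30.7 mid 0.3
side far 139 ang 0.47 z@hinge 3.1 max out 100.1 zmax 23.3 mid 0.4
side left 28 ang 0.64 z@hinge -0.5 max out 95.1 zmax 28.7 mid -0.7
side right 231 ang 0.48 z@hinge 3.8 max out 92.0 zmax 23.4 mid 0.3
(array([-87.0478, 768.2947, 245.301 ]), np.float64(-39.51486879603072)) left start [-1.5882 -1.4696  0.551 ]
```

Request:
servo_tool([
  [-0.8, -0.74, 0.2, 0, 0, -0.11, 0],
  [-0.8, -0.74, 0.2, 0, 0, -0.11, 0],
  [-0.8, -0.74, 0.2, 0, 0, -0.11, 0],
  [-0.8, -0.74, 0.2, 0, 0, -0.11, 0],
  [-0.8, -0.74, 0.2, 0, 0, -0.11, 0],
  [-0.8, -0.74, 0.2, 0, 0, -0.11, 0],
  [-0.8, -0.74, 0.2, 0, 0, -0.11, 0],
  [-0.8, -0.74, 0.2, 0, 0, -0.11, 0],
  [-0.8, -0.74, 0.2, 0, 0, -0.11, 0],
])

```text
time_s: 2.42
position: [0.4165, 0.3, 0.1856]
orientation: [[-0.973, -0.229, 0.0], [-0.229, 0.973, 0.001], [-0.0, 0.001, -1.0]]
force: [0.0, 0.8, 0.8]
gripper_width: -0.0002
gripper_force: 0.0
```

```bash
python3 -c "
from h import *
s=read_state();print(s['time_s'],rel(s),s['gripper_width'],s['qvel'],s['joints'],s['force'],cmd([0,125,90]),s['orientation'])"
```

```text
2.425 (array([-43.2784, 446.205 , 185.5768]), np.float64(0.2351456684954627)) -0.00020133775385055322 [ 0.002   0.0006  0.0054  0.0047  0.0024 -0.001   0.0024] [-0.7078  0.2846 -0.0447  1.9968  0.0159  0.8597  1.0407] [0.0461 0.7717 0.8194] [-0.1397 -1.0715  0.3177] [[-0.9734 -0.2289  0.0003]
 [-0.2289  0.9734  0.001 ]
 [-0.0005  0.0009 -1.    ]]
```

Request:
servo_tool([
  [-0.144, -1.0, 0.32, 0, 0, 0, 0],
  [-0.144, -1.0, 0.32, 0, 0, 0, 0],
  [-0.144, -1.0, 0.32, 0, 0, 0, 0],
  [-0.144, -1.0, 0.32, 0, 0, 0, 0],
  [-0.144, -1.0, 0.32, 0, 0, 0, 0],
  [-0.144, -1.0, 0.53, 0, 0, 0, 0],
  [-0.144, -1.0, 0.53, 0, 0, 0, 0],
  [-0.144, -1.0, 0.53, 0, 0, 0, 0],
])

```text
time_s: 3.42
position: [0.5275, 0.0175, 0.0273]
orientation: [[-0.974, -0.229, 0.0], [-0.229, 0.974, 0.001], [-0.001, 0.001, -1.0]]
force: [0.3, -0.1, 0.3]
gripper_width: -0.0001
gripper_force: 0.0
```

```bash
python3 -c "
from h import *
s=read_state();print(s['time_s'],rel(s),s['force'])"
```

```text
3.425 (array([  1.3488, 145.951 ,  27.2686]), np.float64(0.216860414177674)) [ 0.3058 -0.074   0.3071]
```

Request:
servo_tool([
  [0, -0.09, 0, 0, 0, 0, 0],
  [0, -0.12, 0, 0, 0, 0, 0],
  [0, -0.15, 0, 0, 0, 0, 0],
  [0, -0.18, 0, 0, 0, 0, 0],
  [0, -0.2, 0, 0, 0, 0, 0],
  [0, -0.22, 0, 0, 0, 0, 0],
  [0, -0.23, 0, 0, 0, 0, 0],
  [0, -0.23, 0, 0, 0, 0, 0],
])

```text
time_s: 4.42
position: [0.5388, -0.0258, 0.0293]
orientation: [[-0.969, -0.246, -0.009], [-0.246, 0.969, 0.024], [0.003, 0.026, -1.0]]
force: [-24.4, 58.6, 44.3]
gripper_width: -0.0
gripper_force: 32.5
```

```bash
cat >> h.py <<'E'
def crop(fn):
    out=[]
    for n in('top','side'):
        p=get_image(n);c=np.linalg.inv(p['cam_to_world'])@np.r_[C,.02,1]
        u=int(p['cx']+p['fx']*c[0]/-c[2]);v=int(p['cy']-p['fy']*c[1]/-c[2])
        out.append(cv2.resize(p['color'][v-50:v+50,u-60:u+60,::-1],None,fx=3.3,fy=3.3,interpolation=cv2.INTER_CUBIC))
    cv2.imwrite('pics/'+fn,np.hstack(out))
def walls():
    for n in('top','side'):
        p=get_image(n);W=cloud(p);c=p['color'].astype(int)
        b=(abs(W[...,0]-C[0])<.18)&(abs(W[...,1]-C[1])<.18)&(p['depth']>0)&(W[...,2]<.07)
        P=(W[b]-O)@R*1000;c=c[b];br=(c[:,0]>c[:,2]+12)
        for nm,a,s,h in(('near',0,-1,62),('far',0,1,62),('left',1,1,56),('right',1,-1,56)):
            m=br&(s*P[:,a]>h-12)&(s*P[:,a]<h+42)&(abs(P[:,1-a])<45)&(P[:,2]>12)
            q=P[m]
            if len(q)<5: print(n,nm,len(q));continue
            t=q[:,2]>np.percentile(q[:,2],80)
            print(n,nm,len(q),'ztop %.1f'%np.percentile(q[:,2],95),'out at top %.1f, all %.1f..%.1f'%((np.median(s*q[t,a])-h,*np.percentile(s*q[:,a]-h,[5,95]))))
E
python3 -c "
from h import *
s=read_state();print(s['time_s'],rel(s),s['force']);crop('a.png');walls()"
```

```text
4.425 (array([  2.6576, 101.21  ,  29.2535]), np.float64(1.2551101744949165)) [-24.3509  58.582   44.3191]
top near 320 ztop 35.2 out at top 31.7, all 8.9..33.7
top far 251 ztop 26.6 out at top 32.8, all 8.0..35.2
top left 0
top right 378 ztop 27.8 out at top 35.1, all 10.6..37.7
side near 126 ztop 30.0 out at top 28.7, all 10.2..31.6
side far 86 ztop 23.4 out at top 35.5, all 17.4..38.0
side left 31 ztop 55.9 out at top 37.7, all 17.5..38.8
side right 77 ztop 23.2 out at top 29.8, all 11.1..35.6
```

View pics/a.png

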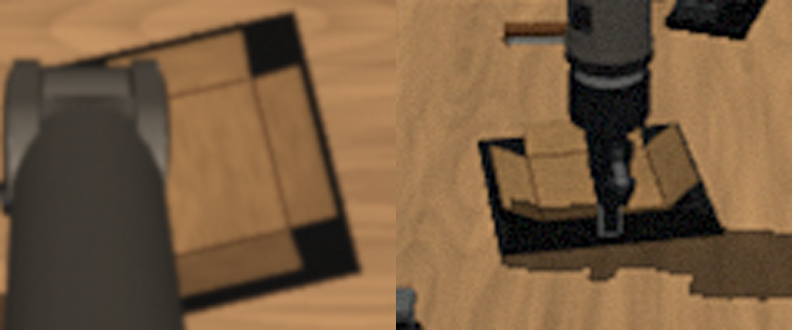

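The finger jammed against the slanted finger back: 58 N out and 44 N up, at 101 mm instead of 77. I'll back off and push with the flat pad side instead, tilted so the tip goes under the wall.

Request:
servo_tool([
  [0, 0.06, 0, 0, 0, 0, 0],
  [0, 0.14, 0, 0, 0, 0, 0],
  [0, 0.2, -0.08, 0, 0, 0, 0],
  [0, 0.2, -0.25, 0, 0, 0, 0],
  [0.2, 0, -0.25, 0, 0, 0, 0],
  [0.43, -0.257, -0.25, 0, 0, 0, 0],
  [0.43, -0.257, -0.25, 0, -0.03, 0, 0],
  [0.43, -0.257, -0.25, 0, -0.06, 0, 0],
  [0.43, -0.257, -0.25, 0, -0.075, 0, 0],
  [0.43, -0.257, -0.25, 0, -0.075, 0, 0],
  [0.43, -0.257, -0.25, 0, -0.075, 0, 0],
])

```text
time_s: 6.0
position: [0.4338, -0.1601, 0.11]
orientation: [[-0.873, -0.224, 0.433], [-0.197, 0.975, 0.107], [-0.446, 0.008, -0.895]]
force: [-0.1, 0.1, 1.1]
gripper_width: -0.0002
gripper_force: 0.0
```

```bash
python3 -c "
from h import *
s=read_state();print(s['time_s'],rel(s),s['force'],np.array(s['orientation']),s['joints']);walls()"
```

```text
6.0 (array([-129.8398,   -6.0148,  109.9652]), np.float64(-0.07598536882889562)) [-0.0855  0.0649  1.0773] [[-0.8731 -0.2237  0.4333]
 [-0.1967  0.9746  0.1067]
 [-0.4462  0.0079 -0.8949]] [ 0.8744  0.2942 -0.527   2.3879 -0.7984  0.1706  2.9566]
top near 357 ztop 34.7 out at top 31.5, all 8.0..33.5
top far 363 ztop 26.2 out at top 32.2, all 7.8..34.8
top left 361 ztop 31.2 out at top 30.9, all 6.4..33.0
top right 382 ztop 27.1 out at top 34.8, all 10.0..37.7
side near 117 ztop 31.1 out at top 28.6, all 10.8..31.4
side far 87 ztop 22.6 out at top 36.7, all 17.7..38.0
side left 27 ztop 29.8 out at top 38.6, all 33.1..39.2
side right 150 ztop 24.3 out at top 31.4, all 12.7..35.4
```

Request:
servo_tool([
  [0, 0, 0, 0, 0.025, 0, 0],
  [0, 0, 0, 0, 0.05, 0, 0],
  [0, 0, 0, 0, 0.05, 0, 0],
  [0, 0, 0, 0, 0.05, 0, 0],
])

```text
time_s: 6.6
position: [0.4382, -0.1564, 0.1107]
orientation: [[-0.961, -0.238, 0.14], [-0.235, 0.971, 0.037], [-0.145, 0.002, -0.989]]
force: [0.5, -0.9, -0.0]
gripper_width: 0.0001
gripper_force: 0.0
```

```bash
python3 -c "
from h import *
s=read_state();print(s['time_s'],rel(s),s['force'],np.array(s['orientation']),s['joints']);print(cmd([-128,0,26]),cmd([-85,0,26]))"
```

```text
6.6 (array([-124.7744,   -3.4657,  110.7472]), np.float64(0.7836409367539261)) [ 0.5178 -0.9327 -0.0098] [[-0.961  -0.2383  0.1403]
 [-0.2354  0.9712  0.0365]
 [-0.145   0.0021 -0.9894]] [ 0.1187  0.2857  0.1592  2.2527 -0.2497  0.4931  2.2936]
[0.0514 0.0111 0.278 ] [-0.0904  0.0091  0.2988]
```

Request:
servo_tool([
  [0.045, 0.011, 0.15, 0, 0, 0, 0],
  [0.045, 0.011, 0.28, 0, 0, 0, 0],
  [0.045, 0.011, 0.28, 0, 0, 0, 0],
  [0.02, 0.011, 0.285, 0, 0, 0, 0],
  [0.0, 0.011, 0.29, 0, 0, 0, 0],
  [-0.02, 0.01, 0.293, 0, 0, 0, 0],
  [-0.03, 0.01, 0.294, 0, 0, 0, 0],
  [-0.03, 0.01, 0.294, 0, 0, 0, 0],
])

```text
time_s: 7.6
position: [0.4559, -0.1501, 0.0238]
orientation: [[-0.963, -0.229, 0.142], [-0.225, 0.973, 0.041], [-0.148, 0.007, -0.989]]
force: [0.3, -0.1, 0.2]
gripper_width: -0.0003
gripper_force: 0.0
```

```bash
python3 -c "
from h import *
s=read_state();print(s['time_s'],rel(s),s['force'],s['joints']);print(cmd([-85,0,26]))"
```

```text
7.6 (array([-106.0631,   -1.2575,   23.8023]), np.float64(0.22322108789012418)) [ 0.3436 -0.1273  0.2016] [ 0.1811  0.483   0.0653  2.2562 -0.3659  0.2919  2.3831]
[-0.0705  0.004   0.0032]
```

Request:
servo_tool([
  [-0.012, 0.004, 0.002, 0, 0, 0, 0],
  [-0.024, 0.004, 0.003, 0, 0, 0, 0],
  [-0.036, 0.004, 0.005, 0, 0, 0, 0],
  [-0.036, 0.004, 0.005, 0, 0, 0, 0],
])

```text
time_s: 8.1
position: [0.4671, -0.146, 0.0238]
orientation: [[-0.963, -0.23, 0.143], [-0.226, 0.973, 0.041], [-0.148, 0.007, -0.989]]
force: [-0.5, -0.3, 0.3]
gripper_width: -0.0
gripper_force: 0.1
```

```bash
python3 -c "
from h import *
s=read_state();print(s['time_s'],rel(s),s['force']);print(cmd([-85,0,26]));walls()"
```

```text
8.1 (array([-94.2707,   0.2611,  23.8124]), np.float64(0.2798810744274931)) [-0.5388 -0.2989  0.2943]
[-0.0316 -0.001  -0.0026]
top near 121 ztop 42.8 out at top 21.7, all 4.6..23.1
top far 375 ztop 26.5 out at top 32.1, all 6.1..34.7
top left 357 ztop 31.1 out at top 30.6, all 6.8..33.0
top right 394 ztop 28.4 out at top 35.1, all 8.5..37.7
side near 123 ztop 40.9 out at top 20.6, all 5.0..23.2
side far 90 ztop 24.0 out at top 37.0, all 17.1..38.1
side left 27 ztop 28.7 out at top 37.1, all 31.3..37.8
side right 148 ztop 24.0 out at top 30.7, all 11.3..36.0
```

Request:
servo_tool([
  [-0.016, 0, 0.001, 0, 0, 0, 0],
  [-0.032, 0, 0.002, 0, 0, 0, 0],
  [-0.032, 0, 0.002, 0, 0.012, 0, 0],
  [-0.035, 0, 0.003, 0, 0.023, 0, 0],
  [-0.045, 0, 0.004, 0, 0.023, 0, 0],
  [-0.055, 0, 0.005, 0, 0.023, 0, 0],
  [-0.06, 0, 0.006, 0, 0.023, 0, 0],
  [-0.06, 0, 0.006, 0, 0.023, 0, 0],
])

```text
time_s: 9.2
position: [0.4836, -0.1422, 0.0246]
orientation: [[-0.974, -0.228, 0.002], [-0.228, 0.974, 0.008], [-0.004, 0.008, -1.0]]
force: [-0.7, 1.1, -0.1]
gripper_width: 0.0001
gripper_force: 0.2
```

```bash
python3 -c "
from h import *
s=read_state();print(s['time_s'],rel(s),s['force'],np.array(s['orientation'])[2]);walls()"
```

```text
9.2 (array([-77.3258,   0.1995,  24.589 ]), np.float64(0.20770194551442955)) [-0.6685  1.1363 -0.0879] [-0.004   0.0075 -1.    ]
top near 1
top far 378 ztop 26.3 out at top 32.5, all 5.8..34.6
top left 352 ztop 31.4 out at top 30.7, all 6.9..33.1
top right 287 ztop 28.7 out at top 35.2, all 11.2..37.9
side near 72 ztop 48.1 out at top 1.8, all -0.9..7.3
side far 92 ztop 23.6 out at top 36.0, all 16.6..38.2
side left 29 ztop 28.2 out at top 36.7, all 29.9..37.4
side right 145 ztop 23.6 out at top 31.2, all 12.1..36.0
```

Request:
servo_tool([
  [-0.005, 0, 0, 0, 0, 0, 0],
  [-0.01, 0, 0, 0, 0, 0, 0],
  [-0.01, 0, 0, 0, 0, 0, 0],
])

```text
time_s: 9.68
position: [0.4847, -0.142, 0.0244]
orientation: [[-0.974, -0.228, -0.002], [-0.228, 0.974, 0.008], [-0.0, 0.008, -1.0]]
force: [-6.4, -1.2, 6.1]
gripper_width: -0.0001
gripper_force: 3.5
```

```bash
python3 -c "
from h import *
s=read_state();print(s['time_s'],rel(s),s['force'],s['joints']);walls()"
```

```text
9.675 (array([-76.1753,   0.1675,  24.4495]), np.float64(0.17581454501871008)) [-6.3501 -1.2017  6.084 ] [-0.0234  0.5504  0.2367  2.1204 -0.2739  0.5022  2.222 ]
top near 4
top far 363 ztop 27.1 out at top 32.2, all 6.7..34.7
top left 358 ztop 30.9 out at top 30.6, all 6.5..33.1
top right 277 ztop 28.8 out at top 34.7, all 11.5..37.7
side near 53 ztop 57.2 out at top -1.9, all -3.9..1.5
side far 88 ztop 22.7 out at top 35.8, all 18.0..37.8
side left 28 ztop 29.5 out at top 37.3, all 28.8..39.0
side right 153 ztop 24.0 out at top 30.3, all 11.9..36.8
```

Request:
servo_tool([
  [0.06, 0, 0, 0, 0, 0, 0],
  [0.1, 0, -0.1, 0, 0, 0, 0],
  [0.05, 0, -0.28, 0, 0, 0, 0],
  [-0.15, 0, -0.28, 0, 0.03, 0, 0],
  [-0.35, 0, -0.28, 0, 0.06, 0, 0],
  [-0.55, 0, -0.28, 0, 0.06, 0, 0],
  [-0.68, 0, -0.28, 0, 0.06, 0, 0],
  [-0.68, 0, -0.28, 0, 0.06, 0, 0],
  [-0.68, 0, -0.12, 0, 0.06, 0, 0],
  [-0.68, 0, -0.05, 0, 0.06, 0, 0],
  [-0.68, 0, -0.05, 0, 0.06, 0, 0],
])

```text
time_s: 11.15
position: [0.6831, -0.0951, 0.0389]
orientation: [[-0.904, -0.228, -0.361], [-0.215, 0.974, -0.077], [0.369, 0.008, -0.93]]
force: [-0.5, 0.2, 1.3]
gripper_width: 0.0002
gripper_force: 0.0
```

```bash
python3 -c "
from h import *
s=read_state();print(s['time_s'],rel(s),s['force'],np.array(s['orientation'])[2],s['joints']);print(cmd([128,0,23]),cmd([85,0,23]));walls()"
```

```text
11.15 (array([127.6608,   1.2215,  38.8848]), np.float64(0.1964061686064582)) [-0.5107  0.1658  1.2519] [ 0.3686  0.0084 -0.9296] [-0.1775  0.9311  0.3313  1.3526 -0.1688  1.2609  1.959 ]
[-0.0205 -0.0045  0.0488] [ 0.1127 -0.004   0.1016]
top near 106 ztop 52.1 out at top 0.1, all -1.7..4.0
top far 301 ztop 26.3 out at top 32.6, all 6.2..34.6
top left 261 ztop 30.9 out at top 30.6, all 6.2..32.6
top right 384 ztop 27.7 out at top 34.4, all 10.4..37.6
side near 48 ztop 46.3 out at top -3.3, all -4.1..-0.5
side far 92 ztop 23.1 out at top 35.1, all 17.1..38.0
side left 28 ztop 28.4 out at top 36.4, all 32.3..38.6
side right 155 ztop 24.0 out at top 31.3, all 9.6..36.1
```

Request:
servo_tool([
  [-0.02, -0.004, 0.048, 0, 0, 0, 0],
  [-0.02, -0.004, 0.048, 0, 0, 0, 0],
  [0.01, -0.004, 0.06, 0, 0, 0, 0],
  [0.03, -0.004, 0.068, 0, 0, 0, 0],
  [0.05, -0.004, 0.076, 0, 0, 0, 0],
  [0.065, -0.004, 0.083, 0, 0, 0, 0],
  [0.08, -0.004, 0.089, 0, 0, 0, 0],
  [0.08, -0.004, 0.089, 0, 0, 0, 0],
])

```text
time_s: 12.25
position: [0.6535, -0.1035, 0.0243]
orientation: [[-0.905, -0.229, -0.358], [-0.215, 0.974, -0.077], [0.366, 0.007, -0.931]]
force: [0.3, -1.1, -0.5]
gripper_width: 0.0002
gripper_force: 0.2
```

```bash
python3 -c "
from h import *
s=read_state();print(s['time_s'],rel(s),s['force']);print(cmd([85,0,25]),cmd([75,0,25]));walls()"
```

```text
12.25 (array([96.942 , -0.2814, 24.2847]), np.float64(0.20989909546669594)) [ 0.3103 -1.1151 -0.4996]
[0.0379 0.0011 0.0123] [0.0689 0.0012 0.0245]
top near 109 ztop 50.6 out at top -0.3, all -1.6..4.1
top far 300 ztop 40.9 out at top 24.6, all 2.8..28.5
top left 164 ztop 31.1 out at top 30.0, all 5.8..32.4
top right 371 ztop 28.1 out at top 35.6, all 10.6..37.8
side near 49 ztop 45.9 out at top -2.7, all -3.6..-0.8
side far 91 ztop 36.7 out at top 28.1, all 9.4..30.4
side left 24 ztop 29.2 out at top 40.2, all 33.0..40.3
side right 154 ztop 24.0 out at top 31.0, all 12.3..36.1
```

Request:
servo_tool([
  [0.015, 0, 0.004, 0, 0, 0, 0],
  [0.028, 0, 0.008, 0, 0, 0, 0],
  [0.028, 0, 0.008, 0, -0.025, 0, 0],
  [0.032, 0, 0.01, 0, -0.05, 0, 0],
  [0.038, 0, 0.012, 0, -0.059, 0, 0],
  [0.05, 0, 0.017, 0, -0.059, 0, 0],
  [0.06, 0, 0.021, 0, -0.059, 0, 0],
  [0.066, 0, 0.023, 0, -0.059, 0, 0],
  [0.066, 0, 0.023, 0, -0.059, 0, 0],
])

```text
time_s: 13.48
position: [0.634, -0.1077, 0.0247]
orientation: [[-0.973, -0.23, -0.005], [-0.23, 0.973, 0.006], [0.004, 0.007, -1.0]]
force: [1.3, 0.3, -0.3]
gripper_width: -0.0
gripper_force: 0.4
```

```bash
python3 -c "
from h import *
s=read_state();print(s['time_s'],rel(s),s['force'],np.array(s['orientation'])[2]);walls()"
```

```text
13.475 (array([76.9286, -0.0502, 24.6592]), np.float64(0.2713713585843607)) [ 1.2802  0.2603 -0.2663] [ 0.0036  0.0073 -1.    ]
top near 40 ztop 51.6 out at top -0.3, all -1.2..3.9
top far 0
top left 0
top right 376 ztop 28.1 out at top 34.8, all 9.4..37.5
side near 49 ztop 45.6 out at top -3.0, all -4.0..-0.9
side far 18 ztop 68.5 out at top 5.5, all 3.5..6.8
side left 24 ztop 27.4 out at top 35.7, all 31.0..37.1
side right 142 ztop 23.5 out at top 31.1, all 13.2..36.1
```

Request:
servo_tool([
  [0.006, 0, 0, 0, 0, 0, 0],
  [0.01, 0, 0, 0, 0, 0, 0],
  [0.01, 0, 0, 0, 0, 0, 0],
])

```text
time_s: 13.95
position: [0.6316, -0.1083, 0.0251]
orientation: [[-0.973, -0.229, -0.003], [-0.229, 0.973, 0.007], [0.001, 0.007, -1.0]]
force: [3.0, 1.2, -2.9]
gripper_width: 0.0002
gripper_force: 1.9
```

```bash
python3 -c "
from h import *
s=read_state();print(s['time_s'],rel(s),s['force']);walls();crop('b.png')"
```

```text
13.95 (array([74.5105, -0.1004, 25.113 ]), np.float64(0.2613374560917947)) [ 3.0258  1.2088 -2.8598]
top near 39 ztop 50.4 out at top -0.6, all -1.7..4.1
top far 0
top left 2
top right 371 ztop 27.9 out at top 35.0, all 8.6..37.7
side near 46 ztop 46.0 out at top -2.4, all -3.6..-0.8
side far 25 ztop 59.5 out at top 1.5, all -0.2..4.2
side left 26 ztop 30.1 out at top 39.6, all 30.8..39.9
side right 148 ztop 24.3 out at top 30.4, all 12.2..36.0
```

View pics/b.png

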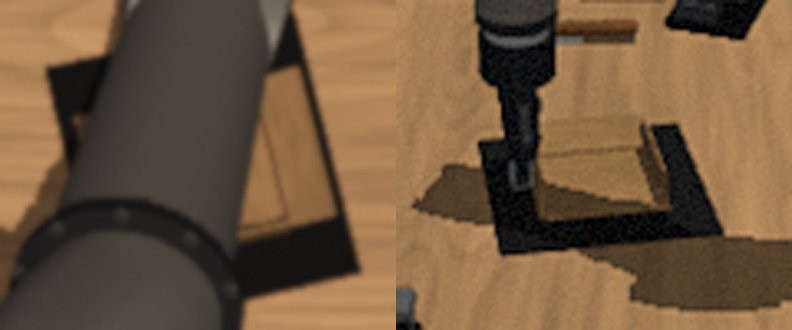

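The right-hand crop shows near (650,160) and far (520,170) both upright, with left and right still low. I'll nudge the far wall a touch more, then turn the tool a quarter for the left wall.

Request:
servo_tool([
  [0.006, 0, 0, 0, 0, 0, 0],
  [0.006, 0, 0, 0, 0, 0, 0],
  [-0.08, 0, 0, 0, 0, 0, 0],
  [-0.12, 0, -0.1, 0, 0, 0, 0],
  [-0.12, 0, -0.27, 0, 0, 0, 0],
  [0, 0.1, -0.27, 0, 0, 0.03, 0],
  [0.1, 0.25, -0.27, 0, 0, 0.06, 0],
  [0.25, 0.43, -0.27, 0, 0, 0.09, 0],
  [0.25, 0.43, -0.27, 0, 0, 0.12, 0],
  [0.25, 0.43, -0.27, 0, 0, 0.15, 0],
  [0.25, 0.43, -0.27, 0, 0, 0.18, 0],
  [0.25, 0.43, -0.27, 0, 0, 0.21, 0],
  [0.25, 0.43, -0.27, 0, 0, 0.24, 0],
  [0.25, 0.43, -0.27, 0, 0, 0.25, 0],
  [0.25, 0.43, -0.27, 0, 0, 0.25, 0],
])

```text
time_s: 16.02
position: [0.5276, -0.0012, 0.1069]
orientation: [[-0.229, 0.973, -0.007], [0.973, 0.229, 0.006], [0.007, -0.005, -1.0]]
force: [0.1, -0.1, -0.2]
gripper_width: -0.0001
gripper_force: 0.0
```

```bash
python3 -c "
from h import *
s=read_state();print(s['time_s'],rel(s),s['force'],np.array(s['orientation'])[2],s['joints']);walls();print(cmd([0,128,100]))"
```

```text
16.025 (array([ -2.7649, 127.669 , 106.9112]), np.float64(-89.74680531396767)) [ 0.1   -0.138 -0.184] [ 0.0075 -0.0049 -1.    ] [-0.6592  0.5173  0.7094  2.0554 -0.5017  0.7506  0.5968]
top near 108 ztop 50.8 out at top -0.0, all -1.5..4.1
top far 63 ztop 51.3 out at top -4.3, all -5.8..-2.7
top left 177 ztop 30.3 out at top 29.4, all 4.8..32.0
top right 372 ztop 28.0 out at top 34.7, all 11.6..37.5
side near 38 ztop 45.7 out at top -3.3, all -4.1..-0.6
side far 53 ztop 45.6 out at top -2.0, all -3.1..2.1
side left 26 ztop 28.8 out at top 40.1, all 31.6..40.3
side right 68 ztop 24.4 out at top 30.9, all 12.6..34.7
[0.0009 0.0077 0.0235]
```

Request:
servo_tool([
  [0.01, 0.008, 0, 0, -0.03, 0, 0],
  [0.01, 0.008, 0.1, 0, -0.06, 0, 0],
  [0.01, 0.008, 0.27, 0, -0.06, 0, 0],
  [0.01, 0.008, 0.276, 0, -0.06, 0, 0],
  [-0.04, 0.008, 0.276, 0, -0.06, 0, 0],
  [-0.07, 0.008, 0.276, 0, -0.06, 0, 0],
  [-0.09, 0.008, 0.276, 0, -0.06, 0, 0],
  [-0.11, 0.008, 0.276, 0, -0.06, 0, 0],
  [-0.13, 0.008, 0.276, 0, -0.06, 0, 0],
  [-0.13, 0.008, 0.276, 0, -0.06, 0, 0],
])

```text
time_s: 17.38
position: [0.5398, -0.0385, 0.0243]
orientation: [[-0.214, 0.974, 0.08], [0.907, 0.228, -0.353], [-0.362, -0.002, -0.932]]
force: [-0.0, 0.8, -0.3]
gripper_width: 0.0003
gripper_force: 0.0
```

```bash
python3 -c "
from h import *
s=read_state();print(s['time_s'],rel(s),s['force'],np.array(s['orientation'])[2],s['joints']);walls();print(cmd([0,82,25]),cmd([0,69,25]))"
```

```text
17.375 (array([ 0.7719, 88.6436, 24.279 ]), np.float64(-89.8045370680274)) [-0.0444  0.7914 -0.3403] [-0.3618 -0.0024 -0.9323] [-0.8496  0.7726  0.7886  2.1184 -0.3488  0.4453  0.3229]
top near 109 ztop 50.6 out at top -0.1, all -1.5..4.2
top far 65 ztop 52.5 out at top -5.0, all -5.6..-2.7
top left 289 ztop 42.0 out at top 23.0, all 4.4..25.4
top right 378 ztop 28.0 out at top 34.8, all 10.5..37.6
side near 0
side far 56 ztop 44.8 out at top -2.5, all -3.3..2.4
side left 23 ztop 62.1 out at top 39.9, all 13.0..40.2
side right 68 ztop 25.3 out at top 29.2, all 11.2..36.1
[-0.0232 -0.0023  0.0057] [-0.0636 -0.0024  0.0214]
```

Request:
servo_tool([
  [-0.012, 0, 0.003, 0, 0, 0, 0],
  [-0.023, 0, 0.006, 0, 0, 0, 0],
  [-0.023, 0, 0.006, 0, 0.025, 0, 0],
  [-0.027, 0, 0.008, 0, 0.05, 0, 0],
  [-0.035, 0, 0.011, 0, 0.059, 0, 0],
  [-0.045, 0, 0.015, 0, 0.059, 0, 0],
  [-0.055, 0, 0.018, 0, 0.059, 0, 0],
  [-0.06, 0, 0.02, 0, 0.059, 0, 0],
  [-0.062, 0, 0.021, 0, 0.059, 0, 0],
  [-0.062, 0, 0.021, 0, 0.059, 0, 0],
])

```text
time_s: 18.73
position: [0.544, -0.0562, 0.0247]
orientation: [[-0.23, 0.973, -0.003], [0.973, 0.23, 0.0], [0.001, -0.003, -1.0]]
force: [-0.0, 0.6, 0.1]
gripper_width: -0.0003
gripper_force: 0.5
```

```bash
python3 -c "
from h import *
s=read_state();print(s['time_s'],rel(s),s['force'],np.array(s['orientation'])[2]);walls()"
```

```text
18.725 (array([ 0.8359, 70.454 , 24.6675]), np.float64(-89.68824183206702)) [-0.0142  0.5964  0.1424] [ 0.0008 -0.0034 -1.    ]
top near 108 ztop 51.0 out at top -0.1, all -1.7..4.1
top far 19 ztop 52.5 out at top -4.2, all -5.7..-2.5
top left 0
top right 377 ztop 27.6 out at top 34.7, all 10.2..37.5
side near 11 ztop 45.7 out at top -2.6, all -3.4..-0.8
side far 56 ztop 46.1 out at top -1.8, all -3.1..2.3
side left 165 ztop 65.3 out at top 26.0, all 0.1..27.5
side right 26 ztop 24.7 out at top 31.1, all 20.7..37.7
```

Request:
servo_tool([
  [-0.004, 0, 0, 0, 0, 0, 0],
  [-0.008, 0, 0, 0, 0, 0, 0],
  [-0.011, 0, 0, 0, 0, 0, 0],
  [-0.011, 0, 0, 0, 0, 0, 0],
])

```text
time_s: 19.32
position: [0.5445, -0.0581, 0.0249]
orientation: [[-0.23, 0.973, -0.004], [0.973, 0.23, 0.003], [0.004, -0.004, -1.0]]
force: [-2.1, 7.0, 3.1]
gripper_width: 0.0001
gripper_force: 3.6
```

```bash
python3 -c "
from h import *
s=read_state();print(s['time_s'],rel(s),s['force'])"
```

```text
19.325 (array([ 0.8968, 68.4747, 24.9484]), np.float64(-89.68468636690561)) [-2.0966  7.0003  3.1215]
```

Request:
servo_tool([
  [0.06, 0, 0, 0, 0, 0, 0],
  [0.12, 0, -0.1, 0, 0, 0, 0],
  [0.06, 0, -0.28, 0, 0, 0, 0],
  [-0.1, 0, -0.28, 0, 0, 0, 0],
  [-0.3, 0, -0.28, 0, 0.02, 0, 0],
  [-0.5, 0, -0.28, 0, 0.04, 0, 0],
  [-0.66, 0, -0.28, 0, 0.06, 0, 0],
  [-0.66, 0, -0.28, 0, 0.06, 0, 0],
  [-0.66, 0, -0.12, 0, 0.06, 0, 0],
  [-0.66, 0, -0.06, 0, 0.06, 0, 0],
  [-0.66, 0, -0.06, 0, 0.06, 0, 0],
])

```text
time_s: 20.7
position: [0.5897, -0.2511, 0.0417]
orientation: [[-0.212, 0.973, -0.09], [0.904, 0.23, 0.36], [0.371, -0.005, -0.929]]
force: [1.3, -0.5, -0.0]
gripper_width: -0.0003
gripper_force: 0.0
```

```bash
python3 -c "
from h import *
s=read_state();print(s['time_s'],rel(s),s['force'],np.array(s['orientation'])[2],s['joints']);walls();print(cmd([0,-124,24]),cmd([0,-90,24]))"
```

```text
20.7 (array([   1.5677, -129.7527,   41.6801]), np.float64(-89.68700206112312)) [ 1.2973 -0.5321 -0.0188] [ 0.3706 -0.0052 -0.9288] [ 0.1958  0.8245  0.3831  1.6001 -0.6212  1.1271  1.1102]
top near 105 ztop 50.9 out at top 0.0, all -1.6..4.0
top far 65 ztop 51.2 out at top -4.3, all -5.5..-2.7
top left 105 ztop 50.7 out at top -3.0, all -4.9..0.6
top right 382 ztop 27.9 out at top 35.4, all 10.6..37.3
side near 42 ztop 46.6 out at top -2.3, all -3.8..-1.1
side far 56 ztop 46.9 out at top -2.2, all -3.0..2.0
side left 254 ztop 44.8 out at top 0.6, all -3.1..6.3
side right 149 ztop 23.7 out at top 30.6, all 13.9..37.2
[-0.0014 -0.0086  0.071 ] [ 0.1039 -0.008   0.1127]
```

Request:
servo_tool([
  [-0.005, -0.006, 0.05, 0, 0, 0, 0],
  [-0.001, -0.006, 0.07, 0, 0, 0, 0],
  [0.02, -0.006, 0.079, 0, 0, 0, 0],
  [0.045, -0.006, 0.09, 0, 0, 0, 0],
  [0.065, -0.006, 0.098, 0, 0, 0, 0],
  [0.085, -0.006, 0.105, 0, 0, 0, 0],
  [0.104, -0.006, 0.112, 0, 0, 0, 0],
  [0.104, -0.006, 0.112, 0, 0, 0, 0],
])

```text
time_s: 21.8
position: [0.5789, -0.2116, 0.023]
orientation: [[-0.213, 0.973, -0.088], [0.904, 0.23, 0.36], [0.371, -0.003, -0.929]]
force: [0.0, -1.2, -0.1]
gripper_width: -0.0003
gripper_force: 0.0
```

```bash
python3 -c "
from h import *
s=read_state();print(s['time_s'],rel(s),s['force'],np.array(s['orientation'])[2],s['joints']);walls();print(cmd([0,-82,25]),cmd([0,-69,25]))"
```

```text
21.8 (array([ -0.0877, -88.808 ,  23.0162]), np.float64(-89.70028695782693)) [ 0.046 -1.219 -0.105] [ 0.3705 -0.0029 -0.9288] [ 0.1559  0.8108  0.3612  1.6821 -0.647   1.0507  1.1078]
top near 107 ztop 49.9 out at top -0.2, all -1.5..4.1
top far 64 ztop 51.1 out at top -4.4, all -5.5..-2.7
top left 107 ztop 51.5 out at top -3.6, all -4.9..0.7
top right 346 ztop 41.8 out at top 24.7, all 6.2..26.8
side near 40 ztop 46.7 out at top -3.2, all -4.4..-0.5
side far 58 ztop 45.1 out at top -1.7, all -3.1..2.2
side left 261 ztop 45.1 out at top 1.0, all -3.8..6.3
side right 259 ztop 56.1 out at top 27.5, all 3.8..35.8
[0.0251 0.0008 0.0024] [0.0653 0.001  0.0184]
```

Request:
servo_tool([
  [0.012, 0, 0.002, 0, 0, 0, 0],
  [0.023, 0, 0.003, 0, 0, 0, 0],
  [0.023, 0, 0.003, 0, -0.025, 0, 0],
  [0.027, 0, 0.004, 0, -0.05, 0, 0],
  [0.035, 0, 0.007, 0, -0.06, 0, 0],
  [0.045, 0, 0.011, 0, -0.06, 0, 0],
  [0.055, 0, 0.015, 0, -0.06, 0, 0],
  [0.06, 0, 0.017, 0, -0.06, 0, 0],
  [0.064, 0, 0.018, 0, -0.06, 0, 0],
  [0.064, 0, 0.018, 0, -0.06, 0, 0],
])

```text
time_s: 23.15
position: [0.5745, -0.194, 0.0251]
orientation: [[-0.228, 0.974, -0.003], [0.974, 0.228, 0.0], [0.001, -0.003, -1.0]]
force: [-0.3, -0.8, 0.8]
gripper_width: 0.0002
gripper_force: 0.5
```

```bash
python3 -c "
from h import *
s=read_state();print(s['time_s'],rel(s),s['force'],np.array(s['orientation'])[2]);walls()"
```

```text
23.15 (array([ -0.4636, -70.7567,  25.1014]), np.float64(-89.7991549424797)) [-0.2824 -0.7644  0.7523] [ 0.0011 -0.0027 -1.    ]
top near 0
top far 65 ztop 51.6 out at top -4.6, all -5.6..-2.6
top left 82 ztop 51.7 out at top -3.3, all -5.0..0.5
top right 0
side near 40 ztop 46.8 out at top -2.9, all -3.9..-1.0
side far 57 ztop 46.4 out at top -1.6, all -3.4..2.5
side left 254 ztop 45.5 out at top 0.5, all -2.8..5.8
side right 258 ztop 60.7 out at top 1.0, all -5.0..6.6
```

Request:
servo_tool([
  [0.004, 0, 0, 0, 0, 0, 0],
  [0.008, 0, 0, 0, 0, 0, 0],
  [0.011, 0, 0, 0, 0, 0, 0],
  [0.011, 0, 0, 0, 0, 0, 0],
  [-0.08, 0, 0, 0, 0, 0, 0],
  [-0.12, 0, -0.1, 0, 0, 0, 0],
  [-0.12, 0, -0.28, 0, 0, 0, 0],
  [0.05, 0.05, -0.4, 0, 0, 0.03, 1],
  [0.25, 0.1, -0.5, 0, 0, 0.06, 1],
  [0.45, 0.15, -0.5, 0, 0, 0.09, 1],
  [0.65, 0.2, -0.5, 0, 0, 0.12, 1],
  [0.73, 0.2, -0.5, 0, 0, 0.15, 1],
  [0.73, 0.2, -0.5, 0, 0, 0.18, 1],
  [0.73, 0.2, -0.5, 0, 0, 0.21, 1],
  [0.73, 0.2, -0.5, 0, 0, 0.237, 1],
  [0.73, 0.2, -0.5, 0, 0, 0.237, 1],
])

```text
time_s: 25.25
position: [0.5825, 0.0343, 0.1744]
orientation: [[0.951, 0.31, -0.005], [0.31, -0.951, 0.0], [-0.004, -0.002, -1.0]]
force: [0.3, 1.2, -0.0]
gripper_width: 0.0858
gripper_force: 0.0
```

```bash
python3 -c "
from h import *
s=read_state();print(s['time_s'],rel(s),s['force'],np.array(s['orientation']),s['joints'],s['gripper_width']);walls();crop('c.png')
o=np.array(s['orientation']);ty=np.degrees(np.arctan2(o[1,1],o[0,1]));print('tool y deg',ty)
for n in('top','side'):
    p=get_image(n);W=cloud(p);m=outline_of(p,'cartridge_center')[0]['region']&(p['depth']>0);P=W[m];print(rect(P[P[:,2]>.033]))
print('to cart', o.T@(np.array([.615,.2355,.13])-np.array(s['position']))/.3)"
```

```text
25.25 (array([ 58.6766, 149.9064, 174.4439]), np.float64(-174.93623266671818)) [ 0.2515  1.1566 -0.0439] [[ 0.9507  0.3101 -0.0048]
 [ 0.3101 -0.9507  0.0003]
 [-0.0045 -0.0018 -1.    ]] [-0.905   0.644   1.0647  1.8908 -0.6644  1.0192 -0.8033] 0.08575734173287286
top near 107 ztop 51.7 out at top -0.5, all -1.5..4.1
top far 66 ztop 53.0 out at top -4.5, all -5.9..-2.5
top left 111 ztop 51.1 out at top -3.6, all -5.0..0.9
top right 64 ztop 52.0 out at top -1.0, all -2.4..0.8
side near 41 ztop 45.6 out at top -2.9, all -3.7..-0.8
side far 56 ztop 45.8 out at top -1.8, all -3.0..2.1
side left 260 ztop 44.9 out at top 0.1, all -3.4..6.3
side right 141 ztop 44.1 out at top -3.6, all -7.8..2.1
tool y deg -71.93623266671818
(array([0.6142, 0.2344]), 95.560302734375, 35.75640106201172, 18.293664932250977)
(array([0.6152, 0.2403]), 95.08068084716797, 41.36488723754883, 20.317161560058594)
to cart [ 0.3118 -0.6038  0.1478]
```

View pics/c.png

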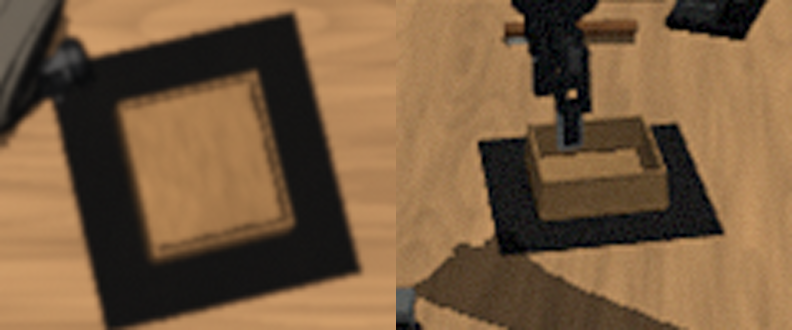

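All four walls are upright in both views. Next is the cartridge, with the tool already aligned to it.

Request:
servo_tool([
  [0.15, -0.3, 0.1, 0, 0, 0, 1],
  [0.31, -0.602, 0.14, 0, 0, 0, 1],
  [0.31, -0.602, 0.148, 0, 0, 0, 1],
  [0.31, -0.602, 0.148, 0, 0, 0, 1],
  [0.311, -0.602, 0.25, 0, 0, 0, 1],
  [0.311, -0.602, 0.36, 0, 0, 0, 1],
  [0.312, -0.602, 0.44, 0, 0, 0, 1],
  [0.312, -0.602, 0.49, 0, 0, 0, 1],
  [0.312, -0.602, 0.51, 0, 0, 0, 1],
  [0.312, -0.602, 0.51, 0, 0, 0, 1],
])

```text
time_s: 26.9
position: [0.6166, 0.2338, 0.0225]
orientation: [[0.952, 0.308, -0.002], [0.308, -0.952, 0.0], [-0.002, -0.001, -1.0]]
force: [0.4, 0.1, 0.2]
gripper_width: 0.0857
gripper_force: 0.0
```

```bash
python3 -c "
from h import *
s=read_state();print(s['time_s'],s['position'],s['force'],np.array(s['orientation']),s['joints'],s['gripper_width'])
p=get_image('side');c=np.linalg.inv(p['cam_to_world'])@np.array([.615,.2355,.03,1])
u=int(p['cx']+p['fx']*c[0]/-c[2]);v=int(p['cy']-p['fy']*c[1]/-c[2])
cv2.imwrite('pics/d.png',cv2.resize(p['color'][v-70:v+50,u-80:u+80,::-1],None,fx=4,fy=4))"
```

```text
26.9 [0.6166 0.2338 0.0225] [0.4144 0.1412 0.2001] [[ 0.9515  0.3075 -0.0023]
 [ 0.3075 -0.9515  0.0004]
 [-0.0021 -0.0011 -1.    ]] [-1.0174  0.9228  0.8618  1.7734 -0.8931  0.8917 -0.9982] 0.08570965221773647
```

View pics/d.png

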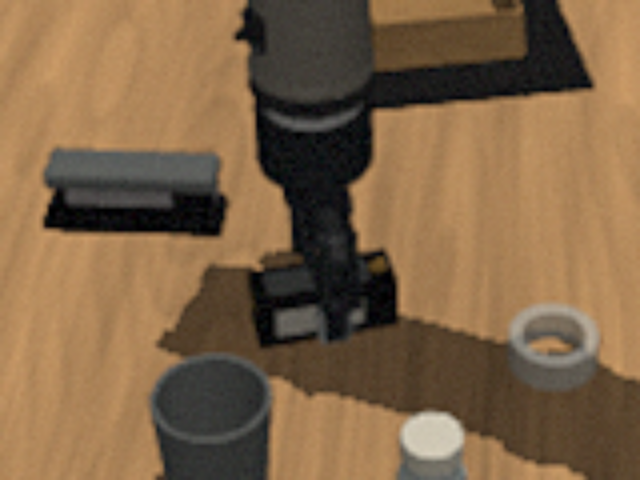

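The fingers straddle the cartridge near its middle, at (330,290). Now I close and lift.

Request:
servo_tool([
  [0, 0, 0, 0, 0, 0, 0],
  [0, 0, 0, 0, 0, 0, 0],
  [0, 0, 0, 0, 0, 0, 0],
  [0, 0, 0, 0, 0, 0, 0],
  [0, 0, 0, 0, 0, 0, 0],
  [0, 0, 0, 0, 0, 0, 0],
  [0, 0, -0.03, 0, 0, 0, 0],
  [0, 0, -0.15, 0, 0, 0, 0],
  [0, 0, -0.35, 0, 0, 0, 0],
  [0, 0, -0.4, 0, 0, 0, 0],
  [0, 0, -0.4, 0, 0, 0, 0],
])

```text
time_s: 28.32
position: [0.6168, 0.2341, 0.1428]
orientation: [[0.951, 0.308, -0.002], [0.308, -0.951, 0.001], [-0.001, -0.002, -1.0]]
force: [-0.9, 0.4, -1.9]
gripper_width: 0.0352
gripper_force: 60.6
```

```bash
python3 -c "
from h import *
s=read_state();o=np.array(s['orientation']);print(s['time_s'],s['position'],s['force'],o,s['gripper_width'],s['gripper_force'])
for n in('top','side'):
    p=get_image(n);W=cloud(p);m=outline_of(p,'cartridge_center');
    if m:
        P=W[m[0]['region']&(p['depth']>0)];print(n,len(P),np.percentile(P,[3,50,97],axis=0).ravel())
print(rel(s), o.T@(np.array([*C,.14])-np.array(s['position']))/.3)"
```

```text
28.325 [0.6168 0.2341 0.1428] [-0.855   0.357  -1.9147] [[ 0.9515  0.3077 -0.0018]
 [ 0.3077 -0.9515  0.0012]
 [-0.0013 -0.0017 -1.    ]] 0.03524979359280492 60.59642672538757
top 338 [0.5674 0.2031 0.0028 0.5871 0.2195 0.1596 0.6115 0.2388 0.1654]
side 578 [0.5677 0.209  0.1147 0.6272 0.2457 0.1454 0.6636 0.2665 0.1572]
(array([137.0605, 336.8687, 142.7945]), np.float64(-175.07664132329518)) [-0.5515  1.0796  0.0082]
```

Request:
servo_tool([
  [-0.06, 0.12, -0.03, 0, 0, 0.005, 0],
  [-0.15, 0.28, -0.05, 0, 0, 0.0137, 0],
  [-0.24, 0.45, -0.05, 0, 0, 0.0137, 0],
  [-0.33, 0.63, -0.05, 0, 0, 0.0137, 0],
  [-0.42, 0.8, -0.05, 0, 0, 0.0137, 0],
  [-0.5, 0.93, -0.05, 0, 0, 0.0137, 0],
  [-0.54, 0.99, -0.05, 0, 0, 0.0137, 0],
  [-0.54, 0.99, -0.05, 0, 0, 0.0137, 0],
  [-0.54, 0.99, -0.05, 0, 0, 0.0137, 0],
])

```text
time_s: 29.65
position: [0.5545, -0.0964, 0.1566]
orientation: [[0.974, 0.227, -0.004], [0.227, -0.974, 0.001], [-0.003, -0.002, -1.0]]
force: [0.5, 0.1, -0.9]
gripper_width: 0.0352
gripper_force: 60.6
```

```bash
python3 -c "
from h import *
s=read_state();o=np.array(s['orientation']);print(s['time_s'],s['position'],s['force'],o,s['gripper_width'],rel(s));print(cmd([1,0,90]),cmd([1,0,40]),cmd([1,0,29]));
print('w');walls()"
```

```text
29.65 [ 0.5545 -0.0964  0.1566] [ 0.5339  0.0636 -0.874 ] [[ 0.9738  0.2273 -0.0035]
 [ 0.2273 -0.9738  0.0012]
 [-0.0032 -0.002  -1.    ]] 0.03520618136528502 (array([  2.0369,  28.8815, 156.5803]), np.float64(-179.86365088012178))
[-0.003   0.0967  0.2218] [-0.0025  0.097   0.3884] [-0.0023  0.0971  0.4251]
w
top near 107 ztop 50.8 out at top -0.2, all -1.5..4.1
top far 0
top left 0
top right 32 ztop 50.7 out at top -1.5, all -1.9..0.7
side near 39 ztop 45.8 out at top -2.2, all -4.3..-0.9
side far 57 ztop 46.3 out at top -1.3, all -3.2..2.3
side left 259 ztop 45.6 out at top 1.0, all -3.6..6.6
side right 208 ztop 44.2 out at top -4.2, all -8.4..1.6
```

Request:
servo_tool([
  [-0.002, 0.06, 0.05, 0, 0, 0, 0],
  [-0.002, 0.097, 0.12, 0, 0, 0, 0],
  [-0.002, 0.097, 0.22, 0, 0, 0, 0],
  [-0.002, 0.097, 0.22, 0, 0, 0, 0],
  [-0.002, 0.097, 0.28, 0, 0, 0, 0],
  [-0.002, 0.097, 0.34, 0, 0, 0, 0],
  [-0.002, 0.097, 0.38, 0, 0, 0, 0],
  [-0.002, 0.097, 0.405, 0, 0, 0, 0],
  [-0.002, 0.097, 0.405, 0, 0, 0, 0],
])

```text
time_s: 30.88
position: [0.5593, -0.127, 0.0352]
orientation: [[0.974, 0.225, -0.004], [0.225, -0.974, 0.0], [-0.003, -0.001, -1.0]]
force: [0.5, -0.2, -1.9]
gripper_width: 0.0348
gripper_force: 60.6
```

```bash
python3 -c "
from h import *
s=read_state();print(s['time_s'],s['force'],rel(s))"
```

```text
30.875 [ 0.5063 -0.2464 -1.926 ] (array([-0.197 , -2.0178, 35.2411]), np.float64(-180.01983269755692))
```

Request:
servo_tool([
  [0, -0.004, 0.008, 0, 0, 0, 0],
  [0, -0.004, 0.013, 0, 0, 0, 0],
  [0, -0.004, 0.017, 0, 0, 0, 0],
  [0, -0.004, 0.019, 0, 0, 0, 0],
  [0, -0.004, 0.021, 0, 0, 0, 0],
  [0, -0.004, 0.021, 0, 0, 0, 0],
])

```text
time_s: 31.62
position: [0.5592, -0.1258, 0.0293]
orientation: [[0.974, 0.225, -0.003], [0.225, -0.974, 0.0], [-0.003, -0.001, -1.0]]
force: [-0.1, 0.0, -1.2]
gripper_width: 0.0353
gripper_force: 60.6
```

Request:
servo_tool([
  [0, 0, 0.002, 0, 0, 0, 0],
  [0, 0, 0.003, 0, 0, 0, 0],
  [0, 0, 0.003, 0, 0, 0, 0],
])

```text
time_s: 32.0
position: [0.5593, -0.1258, 0.0287]
orientation: [[0.974, 0.225, -0.003], [0.225, -0.974, 0.0], [-0.002, -0.001, -1.0]]
force: [-0.7, 1.2, 2.0]
gripper_width: 0.0349
gripper_force: 61.0
```

The cartridge has touched the floor: vertical force went from -1.2 N to +2.0 N. I'll open partly and rise straight up.

Request:
servo_tool([
  [0, 0, 0, 0, 0, 0, 0.5],
  [0, 0, 0, 0, 0, 0, 0.6],
  [0, 0, 0, 0, 0, 0, 0.6],
  [0, 0, 0, 0, 0, 0, 0.6],
  [0, 0, -0.03, 0, 0, 0, 0.6],
  [0, 0, -0.1, 0, 0, 0, 0.6],
  [0, 0, -0.2, 0, 0, 0, 0.6],
  [0, 0, -0.4, 0, 0, 0, 0.6],
  [0, -0.3, -0.5, 0, 0, 0, 0.6],
  [0, -0.6, -0.5, 0, 0, 0, 0.6],
  [0, -0.8, -0.5, 0, 0, 0, 0.6],
  [0, -0.8, -0.5, 0, 0, 0, 0.6],
])

```text
time_s: 33.5
position: [0.5052, 0.1102, 0.1802]
orientation: [[0.974, 0.225, -0.002], [0.225, -0.974, 0.002], [-0.001, -0.002, -1.0]]
force: [0.3, 0.1, 0.1]
gripper_width: 0.0514
gripper_force: 0.0
```

```bash
python3 -c "
from h import *
s=read_state();print(s['time_s'],s['force'],rel(s));walls();crop('e.png')
for n in('top','side'):
    p=get_image(n);W=cloud(p);m=outline_of(p,'cartridge_center')
    print(n,[(np.round((d['point']-O)@R*1000,1),d['score']) for d in spot_point(p,'cartridge_center')[:1]])
    if m:
        P=(W[m[0]['region']&(p['depth']>0)]-O)@R;P=P[P[:,2]>.038];print(len(P),np.percentile(P[:,2],[5,50,95]),rect(P))
"
```

```text
33.5 [0.3307 0.1337 0.0792] (array([  0.4837, 241.3017, 180.1884]), np.float64(-179.99403931701602))
top near 108 ztop 50.9 out at top -0.4, all -1.5..4.1
top far 65 ztop 50.5 out at top -4.7, all -5.8..-2.7
top left 109 ztop 50.4 out at top -3.5, all -5.0..0.8
top right 65 ztop 51.6 out at top -1.0, all -1.9..0.9
side near 0
side far 56 ztop 46.2 out at top -1.4, all -3.1..2.3
side left 224 ztop 44.3 out at top -0.5, all -3.4..6.7
side right 151 ztop 45.1 out at top -5.5, all -8.3..2.4
top [(array([-0.8, -1.4, 27.1]), 0.71)]
side [(array([-2.6, -0. , 24.6]), 0.52)]
183 [0.0389 0.043  0.1739] (array([-0.0086,  0.1228]), 84.23905181884766, 289.861572265625, 7.869634628295898)
```

View pics/e.png

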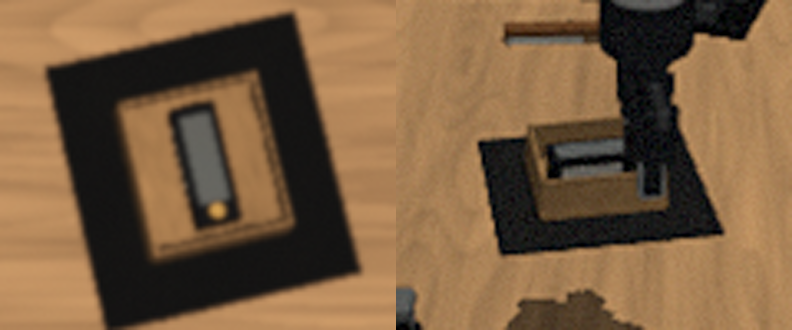

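The cartridge sits flat and centred in the open box, panel side up. Its centre is about 26 mm above the table, all four walls are upright, and the gripper is clear.

```bash
python3 -c "
from plant import *
print(hand_in())"
```

```text
the job is handed in; nothing more can be done
None
```

The carton's four walls are folded upright and the ink cartridge is set down flat inside, same way up; the job was handed in at about 34 s, and the first push on the left wall jammed at about 58 N sideways and 44 N up before I changed the approach.

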